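# Load the vial carousel onto the autosampler spindle

## Robot

A 6-joint arm with a two-finger parallel gripper is mounted at the origin on the work surface. World frame = base frame: x ahead of the robot, y to its left, z up, the work surface at z = 0. Lengths are in m, angles in rad, forces in N, time in s.
With the tool pointing down it reaches from about 0.325 to 0.875 m from the base axis. Payload 4.4 kg.
Tool frame: the origin (TCP) lies midway between the tips of the shut fingers; the grasp point (between the pads) lies 19 mm behind it; x points along the fingers, z is the direction in which the jaws open and shut, and the axes are right-handed (so a half turn about x gives the same grasp; the last joint's range is limited). The gripper opens to 85 mm and grips with 20 to 120 N. Pads are 22 mm wide; open, the fingers measure 114 mm over their backs; the gripper's body (76 mm by 85 mm) begins 54 mm behind the grasp point. The pads swing forward as they close: fully open they stand 13 mm farther back than shut.
Start: joints at [-1.351, 0.207, 1.542, -0, 1.393, -0.15], TCP at [0.208, -0.536, 0.231] pointing down, gripper open.
Joint ranges: [-2.73, 2.73], [-0.86, 2.22], [0.23, 2.46], [-1.11, 4.25], [0.08, 2.63], [-2.82, 2.82]. Speed limits (rad/s): [2.79, 2.79, 3.14, 3.14, 3.14, 3.14].

## Interface

Orientations are given as a unit quaternion [x, y, z, w].
In Python, from station import arm gives the robot as it stands.
- The arm moves only by the shell command python3 -m creep 'ROWS'. ROWS is JSON, a list that holds one entry, the list of rows, each a list of 7 numbers: the shift along the world's x, y, z in cm, then the turn, a rotation vector about the world's x, y, z in degrees, then the opening, from -1 (shut) to 1 (fully open), so that 0 is half open. A call has 1 to 10 rows; each row shifts and turns the pose as measured when the row begins; what a row does not reach is not made up. A row lasts 1/8 s, in which the tool goes at most 62.5 mm and 10.7 degrees, less where a joint would pass 70% of its speed; a pose out of reach is approached as far as the arm can. A call with a gripper value outside its range is refused whole. The fingers move at their own pace and stop on an object; the grip force is fixed at half the most. Time passes only in rows, so rows that do not move let the fingers close. It gives the time, the measured TCP pose, the force and the opening at its end, in the units of the state.
- arm.state(): the state, without advancing time (a new reading comes with each control period).
- arm.read_camera(name): name is "scene" or "top" or "wrist"; returns a dict with "color" (420x560x3 uint8, red, green, blue), "range_z" (420x560 float32, m along the optical axis (not along the pixel's ray), 0 where there is no reading), "camera_matrix" (3x3 intrinsics, pixels), "R" (3x3) and "t" (3): a world point X has camera coordinates R X + t. Camera axes: x right, y down, z forward; pixel columns grow to the right and rows downward; lengths in m; the calibration is good to about 2 mm. The wrist camera is an equidistant fisheye: a pixel r from the principal point sees the ray r / f radians off the axis. A picture is of the moment at which its call begins.
- arm.close_job(): hands the job in, once; it reports no verdict.
Trained networks look in the newest picture that a camera, given by its name, has taken for a name from the list of things; names that differ only in an ending like _2 or _b are one class to them, and where a whole thing is asked for, a point or a joint stands for the part that bears it (a point fixed in the world has none). Each returns a list of dicts, best first, with "score" (0 to 1); they miss things now and then, are a little off and sometimes report something else, mostly with a low value. They report only what shows in the picture. A call takes as long as a camera call.
- arm.trace(name, camera): "pixels" (420x560 bool, what is visible of it) and "rect" ([left, top, right, bottom] as shares, 0 to 1, of the picture: columns of its width, rows of its height, round what is visible of it).
- arm.mark_of(name, camera): "at" ([column, row] as shares, 0 to 1, of the picture: columns of its width, rows of its height: a listed point, or the origin of a listed thing).
The state is a dict: "time_s": time; "joint_positions": joint angles; "joint_velocities": joint speeds; "effort": joint torques, N m; "ee_pos": TCP position; "ee_rot": TCP orientation; "force": force on the tool from outside, world axes, zero at the start; "ft_torque": the same for the moment, N m; "opening": finger opening in m.
Only numpy, scipy, OpenCV 4.12 (cv2) and the standard library are available. Lean on these libraries where they do the work, as an engineer would, in place of code of your own. Each camera call takes 0.05 s, during which the arm holds its last target. There are 200 camera calls.

## Task

Load the vial carousel onto the autosampler: pick it up by its handle, carry it level, and lower it squarely over the tall spindle without letting it bind. When its hub comes to rest on the drive bar at the spindle's foot, turn it by feel under light downward pressure until the notches drop over the bar, bring it down fully home flat on the turntable and let go. Be gentle with the drive: never press, jam, wrench or drop the carousel on it with more than about 30 N, and leave the bottles and the box of vials alone.

Things in the scene. Friction and masses are not known exactly. Their poses are not given: they have to be found in the camera images.
- carousel_mid (a point): Vial carousel, loose, 0.25-0.55 kg, 115 mm tall: pale grey 150 mm round tray with a ring of 16 amber, blue-capped vials (fixed in it, tops 47 mm above the underside) round a central 24 mm aluminium tube with a red handle block on top. A 13.5 mm bore runs right through on its axis. This point: on the bore axis, half-way up (57.5 mm above the underside), z up.
- carousel_grip (a point): Where to grip the carousel from above: on the bore axis in the red handle block, 99.5 mm above the underside and 15.5 mm below the top. The block is 40 mm long (x), 24 mm across its two flat sides, which face +y and -y, and 35 mm high. The bore fits the spindle closely only in this block and in the hub plate 10 to 16 mm above the underside.
- carousel_foot (a point): Centre of the carousel's underside, on the bore axis, z up. Two straight notches, 8 mm wide and 10 mm deep, cross at right angles on the hub's underside, open downwards: one runs along x, the other along y.
- sampler: Autosampler, fixed: white housing with blue stripes, 210 mm (x) by 270 mm (y, from -105 to +165), 60 mm high, and a white needle tower 157 mm high with a parked arm (y from +112 to +158, x from -103 to +43). On it a grey turntable 148 mm across. Origin on the spindle axis at bench level, z up.
- spindle_top (a point): Tip of the steel spindle, 120 mm above the turntable. The spindle is vertical, 12 mm across (0.75 mm clearance all round in the carousel's bore), its top 8 mm tapered to 6 mm across. With the carousel home the tip stands 5 mm proud of the handle.
- spindle_foot (a point): Spindle axis at the turntable's flat top, 75 mm above the bench; home, the carousel's underside rests here. A brass drive bar, 5 mm wide, 42 mm long, lies across the spindle's foot, top 7.5 mm up: unkeyed, the carousel rests on it. The bar's angle varies and is NOT measured; a notch meets it within 45 degrees of turn one way or the other (play 0.07 rad each way). Motor brake holds it (slips at 1 N m).
- amber_bottle: Bystander: amber glass bottle with black cap, 68 mm across, 150 mm tall; origin at the centre of its underside, z up. Leave it alone.
- solvent_bottle: Bystander: clear bottle with blue cap, 72 mm across, 140 mm tall; origin at the centre of its underside, z up. Leave it alone.
- vial_box: Bystander: open blue box of spare vials, 100 by 70 mm, about 42 mm tall; origin at the centre of its underside, z up. Leave it alone.

How it is judged:
By the outcome, as a careful person would: the job done as asked, in the order asked, and still so for the second after the job is handed in, with the robot touching nothing.
It also fails if it takes over 72 s, if anything falls off the work surface, if the arm or the gripper's body presses on something with over 40 N, if the wrist force passes 120 N, or if a joint passes its speed limit or range.

## Working session

There is one attempt and no reset: what is moved stays moved. The work goes in short steps, Python scripts to look and compute and a shell command to move; the robot and the scene stay as the last step left them, time stands still between calls to the robot, and variables do not carry over. Pictures are saved under pics/ and viewed, about 8 in all and at most 12, crops included, and the job is handed in when it is done.

```bash
ls; mkdir -p pics
cat > h.py <<'E'
import numpy as np, cv2
from station import arm
def ray(c,u,v):
    K=c["camera_matrix"];return np.array([(u-K[0,2])/K[0,0],(v-K[1,2])/K[1,1],1.])
def world(c,u,v,z=None):
    d=ray(c,u,v)
    if z is None: z=c["range_z"][int(v),int(u)]
    return c["R"].T@(d*z-c["t"])
def at_h(c,u,v,h):  # intersect with plane z=h
    o=-c["R"].T@c["t"]; d=c["R"].T@ray(c,u,v); return o+d*(h-o[2])/d[2]
def save(c,n): cv2.imwrite(f"pics/{n}.png",c["color"][:,:,::-1])
E
python3 - <<'E'
from h import *
s=arm.state(); print({k:np.round(v,4).tolist() for k,v in s.items()})
H=dict(carousel_grip=None,carousel_mid=None,carousel_foot=0.,sampler=0,spindle_top=.195,spindle_foot=.075,amber_bottle=0,solvent_bottle=0,vial_box=0)
for n in ["top","scene"]:
    c=arm.read_camera(n); save(c,n+"1"); print(n,(-c["R"].T@c["t"]).round(3))
    for k,h in H.items():
        r=arm.mark_of(k,n)[:2]
        for m in r:
            u,v=m["at"][0]*560,m["at"][1]*420
            hh={'carousel_grip':.0995,'carousel_mid':.0575}.get(k,h)
            print(k,round(m["score"],2),round(u),round(v),at_h(c,u,v,hh).round(4),world(c,min(u,559),min(v,419)).round(4))
E
```

```text
pics
{'time_s': 0.0, 'joint_positions': [-1.3505, 0.2074, 1.543, -0.0, 1.3935, -0.1505], 'joint_velocities': [0.0001, 0.0011, -0.001, -0.0006, -0.0002, -0.0013], 'effort': [0.0, -38.3035, -29.1594, -0.0002, 0.0106, 0.0], 'ee_pos': [0.2082, -0.5352, 0.2301], 'ee_rot': [0.3998, 0.5842, -0.3987, 0.583], 'force': [0.198, -0.1996, -0.1033], 'ft_torque': [-0.0462, 0.0224, 0.0165], 'opening': 0.0856}
top [0.412 0.006 1.225]
carousel_grip 0.59 361 291 [ 0.4755 -0.1875  0.0995] [ 0.4781 -0.1955  0.0531]
carousel_grip 0.26 171 268 [0.5142 0.2047 0.0995] [0.5164 0.209  0.0754]
carousel_mid 0.85 357 295 [ 0.4699 -0.1854  0.0575] [ 0.4674 -0.1773  0.1068]
carousel_foot 0.85 356 294 [ 0.474  -0.1932  0.    ] [ 0.4692 -0.1777  0.0954]
sampler 0.78 172 269 [0.5208 0.2194 0.    ] [0.514  0.206  0.0767]
spindle_top 0.68 152 258 [0.5238 0.2244 0.195 ] [0.5253 0.2273 0.1813]
spindle_foot 0.87 165 265 [0.5239 0.2218 0.075 ] [0.5215 0.2172 0.0996]
amber_bottle 0.86 272 164 [0.7709 0.0018 0.    ] [0.743  0.0022 0.0955]
solvent_bottle 0.83 343 158 [ 0.7892 -0.1637  0.    ] [ 0.753  -0.1474  0.1174]
vial_box
[... 157 characters left out ...]
58 -0.457  0.595]
carousel_grip 0.7 176 220 [ 0.4747 -0.1787  0.0995] [ 0.4943 -0.1867  0.1138]
carousel_mid 0.72 178 234 [ 0.4698 -0.1779  0.0575] [ 0.4961 -0.1886  0.0781]
carousel_foot 0.94 178 256 [ 0.4752 -0.188   0.    ] [ 0.5272 -0.2085  0.0454]
spindle_top 0.94 319 139 [0.5108 0.2266 0.195 ] [ 0.1913  0.564  -0.0025]
spindle_top 0.6 174 237 [ 0.6493 -0.2572  0.195 ] [ 0.485  -0.1927  0.0658]
spindle_foot 0.69 320 183 [0.5289 0.2232 0.075 ] [0.5336 0.2181 0.0789]
amber_bottle 0.85 322 290 [ 0.7714 -0.0045  0.    ] [ 0.7965 -0.0339  0.0387]
solvent_bottle 0.79 269 333 [ 0.7873 -0.1623  0.    ] [ 0.8116 -0.1817  0.0392]
vial_box 0.74 375 254 [0.7665 0.1794 0.    ] [0.7909 0.1398 0.037 ]
```

Run:
```python
import cv2,numpy as np
a=cv2.imread("pics/top1.png"); b=cv2.imread("pics/scene1.png")
A=cv2.resize(a[200:350,100:440],None,fx=2.3,fy=2.0) 
cv2.imwrite("pics/m1.png",np.vstack([cv2.resize(a[150:350,100:440],(680,400),interpolation=cv2.INTER_CUBIC)]))
```

```text
(no output)
```

View pics/m1.png

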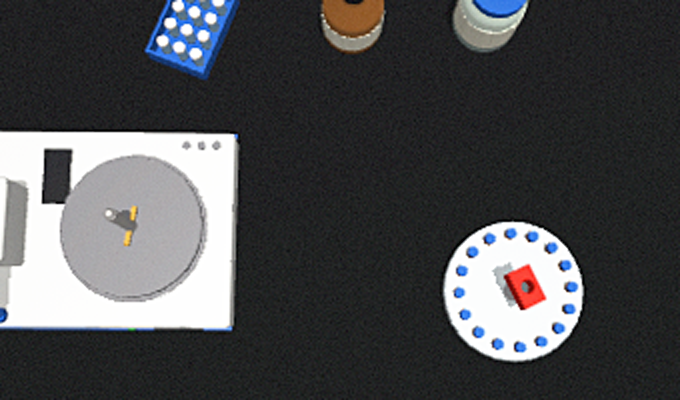

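View pics/scene1.png

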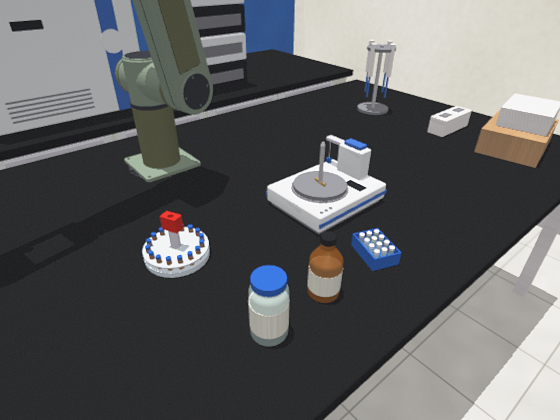

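The top crop shows the red handle at crop (525,287), the spindle tip at (108,213), the brass bar near (130,226) and the turntable around (133,228). Scene view: the path from the carousel to the sampler is clear, with the tower on its far side. Next I'll fit these precisely.

Run:
```python
from h import *
from scipy.spatial.transform import Rotation as Ro
s=arm.state(); print("tool",Ro.from_quat(s["ee_rot"]).as_matrix().round(3).tolist())
c=arm.read_camera("top"); im=c["color"].astype(int); hsv=cv2.cvtColor(c["color"],cv2.COLOR_RGB2HSV)
V,U=np.mgrid[0:420,0:560]
def fit(mask,h):
    p=np.array([at_h(c,u,v,h)[:2] for v,u in zip(*np.nonzero(mask))])
    r=cv2.minAreaRect((p*1000).astype(np.float32)); return r,p.mean(0)
box=(abs(U-362)<25)&(abs(V-293)<25)
red=box&(im[...,0]>200)&(im[...,1]<110)&(im[...,2]<110)
print("red",red.sum(),fit(red,.115))
z=c["range_z"]; print("cam h of red",np.median([world(c,u,v)[2] for v,u in zip(*np.nonzero(red))]))
# tray: bright disc, z .? ; use ellipse of outer contour
tr=(abs(U-356)<45)&(abs(V-295)<45)&(im.sum(2)>250)
cs,_=cv2.findContours(tr.astype(np.uint8),0,1); k=max(cs,key=cv2.contourArea)[:,0]
for h in (.0,.02,.03): 
    p=np.array([at_h(c,u,v,h)[:2] for u,v in k]); print("tray",h,np.round(np.array(cv2.minEnclosingCircle((p*1000).astype(np.float32))[0]),1),cv2.fitEllipse((p*1000).astype(np.float32)))
g=(abs(U-166)<42)&(abs(V-264)<42)&(abs(im.mean(2)-150)<35)&(hsv[...,1]<30)
g=cv2.morphologyEx(g.astype(np.uint8),cv2.MORPH_OPEN,np.ones((3,3)))
cs,_=cv2.findContours(g,0,1); k=cv2.convexHull(max(cs,key=cv2.contourArea))[:,0]
p=np.array([at_h(c,u,v,.075)[:2] for u,v in k]); print("table",cv2.fitEllipse((p*1000).astype(np.float32)),cv2.minEnclosingCircle((p*1000).astype(np.float32)))
b=(abs(U-166)<20)&(abs(V-264)<20)&(hsv[...,1]>120)
print("bar",b.sum(),fit(b,.0825))
for n in ["top","scene"]:
  if n=="scene": c=arm.read_camera(n)
  for k in["spindle_top","spindle_foot"]:
    m=arm.mark_of(k,n)[0];print(n,k,at_h(c,m["at"][0]*560,m["at"][1]*420,dict(spindle_top=.195,spindle_foot=.075)[k]).round(4))
```

```text
tool [[0.0, 0.932, 0.362], [-0.0, 0.362, -0.932], [-1.0, 0.0, 0.0]]
red 185 (((471.45867919921875, -188.1228790283203), (38.18810272216797, 22.893718719482422), 26.639183044433594), array([ 0.47085413, -0.1877976 ]))
cam h of red 0.11395071381146275
tray 0.0 [ 472.1 -192.7] ((472.20697021484375, -192.76026916503906), (153.0277862548828, 155.22833251953125), 17.887195587158203)
tray 0.02 [ 471.1 -189.5] ((471.2226257324219, -189.50831604003906), (150.52960205078125, 152.6942138671875), 17.887163162231445)
tray 0.03 [ 470.6 -187.8] ((470.73046875, -187.88233947753906), (149.28050231933594, 151.42715454101562), 17.887235641479492)
table ((526.1585693359375, 220.10911560058594), (153.6778564453125, 154.2673797607422), 103.98555755615234) ((526.3594970703125, 220.1902313232422), 77.7332992553711)
bar 36 (((527.5111083984375, 221.68893432617188), (4.995505332946777, 40.76589584350586), 81.275634765625), array([0.52659668, 0.22188768]))
top spindle_top [0.5271 0.2221 0.195 ]
top spindle_foot [0.525  0.2221 0.075 ]
scene spindle_top [0.5261 0.2262 0.195 ]
scene spindle_foot [0.5344 0.2231 0.075 ]
```

```bash
python3 -m creep '[[[2.7,3.6,0,0,0,0.6,1],[2.7,3.6,0,0,0,0.6,1],[2.7,3.6,0,0,0,0.6,1],[2.7,3.6,0,0,0,0.6,1],[2.7,3.6,0,0,0,0.6,1],[2.7,3.6,0,0,0,0.6,1],[2.7,3.6,0,0,0,0.6,1],[2.7,3.6,0,0,0,0.6,1],[2.7,3.6,0,0,0,0.6,1],[0,0,0,0,0,0,1]]]'
cat >> h.py <<'E'
from scipy.spatial.transform import Rotation as Ro
def st():
    s=arm.state(); M=Ro.from_quat(s["ee_rot"]).as_matrix()
    print("t",round(s["time_s"],2),"p",s["ee_pos"].round(4) if hasattr(s["ee_pos"],'round') else np.round(s["ee_pos"],4),"x",M[:,0].round(4),"yaw",round(np.degrees(np.arctan2(M[1,2],M[0,2])),2),"F",np.round(s["force"],1),"T",np.round(s["ft_torque"],2),"op",round(s["opening"],4),"j6",round(s["joint_positions"][5],2)); return s
E
python3 - <<'E'
from h import *
st(); c=arm.read_camera("wrist"); save(c,"w1"); im=c["color"].astype(int)
print(c["camera_matrix"].round(1).tolist(),c["R"].round(3).tolist(),(-c["R"].T@c["t"]).round(4))
def fray(u,v):
    K=c["camera_matrix"];x=np.array([(u-K[0,2]),(v-K[1,2])]);r=np.hypot(*x);th=r/K[0,0];return np.array([*(x/max(r,1e-9)*np.sin(th)),np.cos(th)])
o=-c["R"].T@c["t"]
for n in ["carousel_grip","carousel_mid"]:
    for m in arm.mark_of(n,"wrist")[:1]:
        d=c["R"].T@fray(m["at"][0]*560,m["at"][1]*420); h=dict(carousel_grip=.0995,carousel_mid=.0575)[n]; print(n,m["score"],np.round([m["at"][0]*560,m["at"][1]*420]),(o+d*(h-o[2])/d[2]).round(4))
red=(im[...,0]>150)&(im[...,1]<80)&(im[...,2]<80)
p=[]
for v,u in zip(*np.nonzero(red)):
    d=c["R"].T@fray(u,v); p.append((o+d*(.115-o[2])/d[2])[:2]*1000)
print(red.sum(),cv2.minAreaRect(np.float32(p)))
E
```

```text
time_s: 2.55
ee_pos: [0.4573, -0.2026, 0.2328]
ee_rot: [0.371, 0.6, -0.372, 0.604]
force: [-0.2, -0.7, -0.5]
opening: 0.0853
t 2.55 p [ 0.4573 -0.2026  0.2328] x [ 0.0044 -0.0039 -1.    ] yaw -63.34 F [-0.2 -0.7 -0.5] T [0.03 0.   0.01] op 0.0853 j6 0.52
[[325.2, 0.0, 282.0], [0.0, 325.2, 211.4], [0.0, 0.0, 1.0]] [[0.449, -0.893, 0.006], [-0.862, -0.432, 0.263], [-0.233, -0.123, -0.965]] [ 0.5176 -0.1718  0.3739]
carousel_grip 0.65 [274. 181.] [ 0.4722 -0.1885  0.0995]
carousel_mid 0.56 [273. 173.] [ 0.4722 -0.1872  0.0575]
1261 ((473.83526611328125, -188.60012817382812), (40.3793830871582, 21.979022979736328), 26.52964210510254)
```

View pics/w1.png

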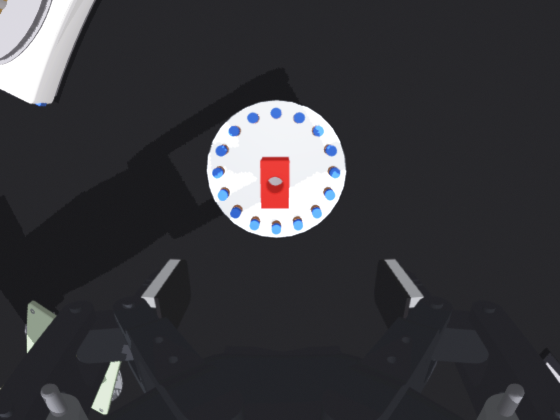

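The wrist view shows the red block centred at about (275,182), square to the jaws. Both cameras agree on (0.472, -0.188).

```bash
python3 -m creep '[[[0.75,0.75,-1,0,0,0,1],[0.7,0.7,-1,0,0,0,1],[0,0,-3,0,0,0,1],[0,0,-3,0,0,0,1],[0,0,-2,0,0,0,1],[0,0,0,0,0,0,1]]]'
python3 - <<'E'
from h import *
st()
E
```

```text
time_s: 3.45
ee_pos: [0.4692, -0.1915, 0.1262]
ee_rot: [0.374, 0.599, -0.376, 0.601]
force: [-0.6, -0.1, 0.8]
opening: 0.0857
t 3.45 p [ 0.4692 -0.1915  0.1262] x [ 0.0013 -0.0032 -1.    ] yaw -64.03 F [-0.6 -0.1  0.8] T [ 0.06 -0.03 -0.01] op 0.0857 j6 0.56
```

```bash
python3 -m creep '[[[0.3,0.35,-0.5,0.1,0.1,0.6,1],[0,0,-1.4,0,0,0,1],[0,0,-1.4,0,0,0,1],[0,0,-1.2,0,0,0,1],[0,0,-0.5,0,0,0,1],[0,0,0,0,0,0,1]]]'
python3 - <<'E'
from h import *
st()
E
```

```text
time_s: 4.2
ee_pos: [0.4737, -0.1885, 0.0743]
ee_rot: [0.371, 0.6, -0.372, 0.603]
force: [0.0, -0.3, 0.3]
opening: 0.0852
t 4.2 p [ 0.4737 -0.1885  0.0743] x [ 0.0022 -0.0029 -1.    ] yaw -63.41 F [ 0.  -0.3  0.3] T [0.01 0.02 0.03] op 0.0852 j6 0.56
```

```bash
python3 -m creep '[[[-0.15,0.05,0.35,0,0,0,1],[0,0,0,0,0,0,0],[0,0,0,0,0,0,-0.4],[0,0,0,0,0,0,-0.7],[0,0,0,0,0,0,-1],[0,0,0,0,0,0,-1],[0,0,0,0,0,0,-1],[0,0,0,0,0,0,-1]]]'
python3 - <<'E'
from h import *
st()
E
```

```text
time_s: 5.2
ee_pos: [0.4734, -0.1888, 0.0799]
ee_rot: [0.371, 0.599, -0.372, 0.604]
force: [0.7, -0.1, 1.4]
opening: 0.0237
t 5.2 p [ 0.4734 -0.1888  0.0799] x [ 0.0053 -0.0046 -1.    ] yaw -63.43 F [ 0.7 -0.1  1.4] T [ 0.16  0.12 -0.03] op 0.0237 j6 0.56
```

```bash
python3 -m creep '[[[0,0,1,0,0,0,-1],[0,0,2.5,0,0,0,-1],[0,0,3.5,0,0,0,-1],[0,0,3.5,0,0,0,-1],[0,0,3.5,0,0,0,-1],[0,0,3.5,0,0,0,-1],[0,0,3.5,0,0,0,-1],[0,0,2,0,0,0,-1],[0,0,0,0,0,0,-1],[0,0,0,0,0,0,-1]]]'
python3 - <<'E'
from h import *
st()
E
```

```text
time_s: 6.45
ee_pos: [0.4664, -0.1845, 0.3133]
ee_rot: [0.371, 0.604, -0.372, 0.599]
force: [0.4, 1.7, -2.3]
opening: 0.0235
t 6.45 p [ 0.4664 -0.1845  0.3133] x [-0.0062  0.0017 -1.    ] yaw -63.41 F [ 0.4  1.7 -2.3] T [0.01 0.04 0.03] op 0.0235 j6 0.56
```

```bash
python3 -m creep '[[[0.3,2,0,0,0,-1.5,-1],[0.6,4.2,0,0,0,-2.9,-1],[0.7,4.8,0,0,0,-2.9,-1],[0.7,4.8,0,0,0,-2.9,-1],[0.7,4.8,0,0,0,-2.9,-1],[0.7,4.8,0,0,0,-2.9,-1],[0.7,4.8,0,0,0,-2.9,-1],[0.7,4.8,0,0,0,-2.9,-1],[0.4,3,0,0,0,-1.2,-1],[0,0,0,0,0,0,-1]]]'
python3 - <<'E'
from h import *
st()
E
```

```text
time_s: 7.7
ee_pos: [0.5123, 0.2074, 0.293]
ee_rot: [0.482, 0.523, -0.494, 0.5]
force: [-1.1, -0.1, -2.7]
opening: 0.0232
t 7.7 p [0.5123 0.2074 0.293 ] x [-0.0352  0.0103 -0.9993] yaw -87.4 F [-1.1 -0.1 -2.7] T [-0.07 -0.08  0.  ] op 0.0232 j6 1.74
```

```bash
python3 -m creep '[[[1,1,1.5,-0.5,-1.1,0,-1],[0.4,0.4,0.3,-0.4,-1.1,0,-1],[0,0,0,0,0,0,-1],[0,0,0,0,0,0,-1]]]'
python3 - <<'E'
from h import *
st()
for n in ["top","scene"]:
    c=arm.read_camera(n); save(c,n+"2"); im=c["color"]
    for k,h in dict(carousel_grip=.0195,carousel_mid=-.0225,carousel_foot=-.08,spindle_top=None).items():
        for m in arm.mark_of(k,n)[:1]:
            z=.195 if h is None else arm.state()["ee_pos"][2]+h
            u,v=m["at"][0]*560,m["at"][1]*420; print(n,k,round(m["score"],2),round(u),round(v),at_h(c,u,v,z).round(4))
a=cv2.imread("pics/scene2.png")[60:240,220:440]; b=cv2.imread("pics/top2.png")[200:330,80:240]
cv2.imwrite("pics/m2.png",np.hstack([cv2.resize(a,(440,360)),cv2.resize(b,(340,360))]))
E
```

```text
time_s: 8.2
ee_pos: [0.5238, 0.2185, 0.3054]
ee_rot: [0.484, 0.51, -0.493, 0.512]
force: [0.5, 0.7, -3.1]
opening: 0.0235
t 8.2 p [0.5238 0.2185 0.3054] x [-0.0063 -0.0111 -0.9999] yaw -87.47 F [ 0.5  0.7 -3.1] T [-0.04 -0.03 -0.02] op 0.0235 j6 1.77
top carousel_grip 0.64 140 250 [0.523  0.2181 0.325 ]
top carousel_mid 0.74 145 253 [0.5232 0.219  0.2832]
top carousel_foot 0.82 153 255 [0.5271 0.2173 0.2259]
scene carousel_grip 0.9 326 90 [0.5231 0.2274 0.3257]
scene carousel_mid 0.71 322 105 [0.5069 0.233  0.2838]
scene carousel_foot 0.55 318 130 [0.5187 0.2126 0.2263]
scene spindle_top 0.56 320 143 [0.5283 0.215  0.195 ]
```

View pics/m2.png

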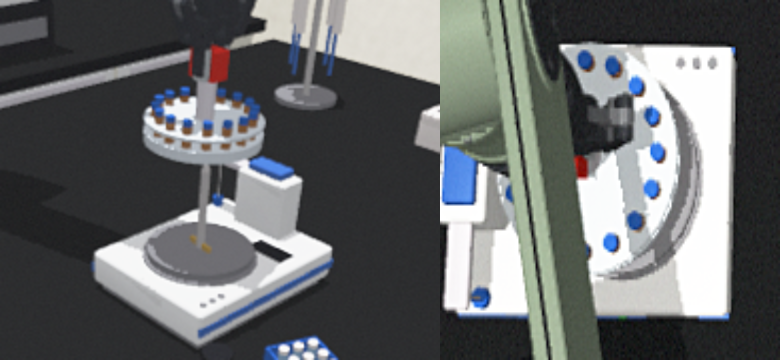

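```bash
python3 -m creep '[[[0.36,0.33,0,0.3,-0.5,0,-1],[0,0,0,0,0,0,-1]]]'
cat > chk.py <<'E'
from h import *
from scipy.optimize import least_squares
s=st(); fz=s["ee_pos"][2]-.08
for n in ["top","scene"]:
    c=arm.read_camera(n); t=[x for x in arm.trace("carousel_mid",n)][:1]
    if not t: print("no trace"); continue
    m=t[0]["pixels"].astype(np.uint8); m=cv2.morphologyEx(m,cv2.MORPH_OPEN,np.ones((3,3)))
    P=[]
    for v,u in zip(*np.nonzero(m)):
        if c["range_z"][v,u]>0: P.append(world(c,u,v))
    P=np.array(P); q=P[(abs(P[:,2]-fz-.02)<.045)]
    print(n,t[0]["score"],m.sum(),"z pct",np.percentile(P[:,2]-fz,[2,10,25,50,75,90]).round(3))
    if n=="scene":
        # rows: left/right edges of tray in mask
        w=[(v,)+tuple(np.nonzero(m[v])[0][[0,-1]]) for v in range(420) if m[v].any()]
        wide=[x for x in w if x[2]-x[1]>55]; print("tray mid col",[( r[0],(r[1]+r[2])/2) for r in wide])
        g=c["color"].astype(int)
        for v in range(150,176,4): 
            row=g[v,305:340].mean(1); print(v,row.astype(int).tolist())
    else:
        cs,_=cv2.findContours(m,0,1); k=max(cs,key=cv2.contourArea)[:,0]
        for h in (.02,.03):
            p=np.array([at_h(c,u,v,fz+h)[:2] for u,v in k])*1000
            f=lambda x:np.hypot(p[:,0]-x[0],p[:,1]-x[1])-75.5
            r=least_squares(f,[527,222],loss="cauchy",f_scale=1.0); print(h,r.x.round(1),(abs(r.fun)<2).sum(),len(p))
E
python3 chk.py
```

```text
time_s: 8.95
ee_pos: [0.5282, 0.2229, 0.3063]
ee_rot: [0.489, 0.509, -0.489, 0.513]
force: [0.3, -1.0, -3.2]
opening: 0.0235
t 8.95 p [0.5282 0.2229 0.3063] x [ 0.0049 -0.0047 -1.    ] yaw -87.43 F [ 0.3 -1.  -3.2] T [-0.01  0.01 -0.01] op 0.0235 j6 1.78
top 0.75 2942 z pct [-0.153  0.026  0.028  0.03   0.032  0.046]
0.02 [525.5 220.7] 106 250
0.03 [524.4 219.6] 112 250
scene 0.84 1951 z pct [0.003 0.01  0.016 0.03  0.041 0.062]
tray mid col [(117, np.float64(324.0)), (118, np.float64(324.5)), (119, np.float64(324.5)), (120, np.float64(324.5)), (121, np.float64(324.5)), (122, np.float64(324.5)), (123, np.float64(324.5)), (124, np.float64(324.5)), (125, np.float64(324.5)), (126, np.float64(324.5)), (127, np.float64(324.5)), (128, np.float64(324.5)), (129, np.float64(324.5)), (130, np.float64(324.5)), (131, np.float64(324.0)), (132, np.float64(324.0)), (133, np.float64(324.0))]
150 [45, 44, 45, 46, 47, 46, 43, 47, 46, 46, 45, 44, 45, 42, 55, 101, 133, 133, 136, 122, 53, 44, 45, 49, 73, 78, 42, 46, 44, 46, 45, 44, 42, 111, 183]
154 [46, 47, 43, 44, 46, 43, 45, 45, 44, 43, 45, 44, 44, 41
[... 242 characters left out ...]
 176]
162 [42, 45, 46, 45, 46, 45, 44, 45, 45, 46, 46, 45, 41, 46, 89, 134, 131, 132, 138, 189, 234, 228, 144, 79, 87, 110, 160, 202, 200, 196, 226, 252, 235, 169, 171]
166 [44, 42, 43, 46, 38, 36, 42, 70, 141, 207, 243, 255, 253, 254, 190, 126, 130, 130, 217, 251, 247, 246, 246, 246, 247, 247, 247, 249, 248, 229, 225, 190, 168, 168, 170]
170 [146, 175, 215, 205, 199, 197, 194, 192, 224, 252, 252, 252, 253, 249, 151, 131, 132, 141, 221, 253, 250, 250, 249, 249, 248, 247, 247, 247, 247, 247, 247, 247, 224, 211, 165]
174 [160, 147, 107, 108, 110, 111, 111, 110, 112, 111, 110, 112, 110, 116, 131, 133, 133, 128, 112, 112, 110, 110, 111, 111, 109, 108, 107, 107, 103, 117, 143, 177, 241, 252, 250]
```

```bash
cat > caps.py <<'E'
from h import *
from scipy.optimize import least_squares
def caps(c,img,cen,h,R=None):
    hsv=cv2.cvtColor(img,cv2.COLOR_RGB2HSV); b=((abs(hsv[...,0].astype(int)-110)<12)&(hsv[...,1]>130)&(hsv[...,2]>90)).astype(np.uint8)
    n,l,s,ce=cv2.connectedComponentsWithStats(b,connectivity=4); p=[]
    for i in range(1,n):
        if 8<=s[i,4]<=80:
            w=at_h(c,*ce[i],h)[:2]*1000
            if 45<np.hypot(*(w-cen))<80: p.append(w)
    p=np.array(p); f=lambda x:np.hypot(p[:,0]-x[0],p[:,1]-x[1])-x[2]
    if R is None: r=least_squares(f,[*cen,62],loss="soft_l1",f_scale=1); return r.x.round(2),r.fun.round(1)
    r=least_squares(lambda x:f([*x,R]),cen,loss="soft_l1",f_scale=1); return r.x.round(2),r.fun.round(1)
if __name__=="__main__":
    s=st(); fz=s["ee_pos"][2]-.08
    for n in ["top","scene"]:
        c=arm.read_camera(n)
        old=cv2.imread(f"pics/{n}1.png")[:,:,::-1].copy()
        # caps' mean visible height differs by view: top->top face .047, scene->about .043
        h=.046 if n=="top" else .043
        x0,r0=caps(c,old,np.array([472,-188.]),h); print(n,"rest",x0,r0)
        x1,r1=caps(c,c["color"],np.array([527,222.]),fz+h,x0[2]); print(n,"now",x1,r1)
        img=old
    # spindle in the scene camera at start: column centre per row, as lateral offset
    K=c["camera_matrix"]; g=old.astype(int).mean(2)
    right=c["R"][0]
    for pt in ([.5265,.222],[.5275,.2215]):
        print(pt,[ (z,(lambda q:(K@(q/q[2]))[:2].round(2))(c["R"]@np.array([*pt,z])+c["t"])) for z in (.195,.15,.1,.0825)])
    for v in range(146,180,4): print(v,g[v,308:332].astype(int).tolist())
    print("right",right.round(3))
E
python3 caps.py
```

```text
t 9.15 p [0.528  0.2227 0.3063] x [ 0.0045 -0.0049 -1.    ] yaw -87.44 F [-0.2 -0.1 -3.9] T [-0.01 -0.03  0.06] op 0.0232 j6 1.78
top rest [ 471.05 -187.8    60.82] [-0.  -0.1 -0.   0.1  0.1  0.1 -0.4  0.3 -0.  -0.4  0.4  0.1  0.  -0.2
  0.1 -0.2]
top now [525.13 222.75] [0.2 0.2 0.2 0.3 0.1 0.2 3.  0.  0.2]
scene rest [ 469.7  -187.79   62.17] [ 0.3  0.3  0.7  0.  -1.4 -0.1 -0.6 -1.   0.1 -0.3 -0.   0.8  0.6 -0. ]
scene now [523.38 226.02] [ 0.   0.2 -6.7 -0.  -2.6 -0.4 -0.3  1.3 -2.1  0.6]
[0.5265, 0.222] [(0.195, array([321.76, 141.67])), (0.15, array([320.54, 157.59])), (0.1, array([319.27, 174.37])), (0.0825, array([318.84, 180.03]))]
[0.5275, 0.2215] [(0.195, array([321.9 , 141.85])), (0.15, array([320.68, 157.77])), (0.1, array([319.4 , 174.56])), (0.0825, array([318.97, 180.22]))]
146 [42, 46, 45, 43, 44, 47, 45, 44, 43, 45, 43, 46, 100, 149, 141, 147, 132, 70, 41, 42, 39, 74, 106, 38]
150 [44, 44, 43, 42, 44, 44, 43, 44, 45, 43, 44, 57, 103, 134, 131, 133, 119, 52, 41, 44, 50, 70, 76, 38]
154 [46, 42, 43, 44, 43, 43, 42, 46, 45, 44, 39, 69, 118, 134, 130, 131, 110, 38, 41, 40, 72, 106, 49, 44]
158 [45, 45, 45, 44, 46, 46, 44, 43, 42, 46, 39, 83, 136, 133, 131, 122, 71, 36, 89, 129, 98, 108, 90, 84]
162 [42, 44, 45, 44, 42, 44, 46, 44, 43, 41, 47, 89, 136, 130, 127, 136, 184, 231, 224, 142, 79, 85, 108, 158]
166 [43, 39, 36, 37, 70, 136, 202, 241, 255, 253, 253, 190, 125, 127, 127, 212, 251, 247, 246, 246, 246, 246, 247, 247]
170 [252, 249, 248, 248, 248, 248, 248, 248, 249, 251, 246, 152, 126, 128, 139, 221, 251, 248, 248, 247, 248, 247, 247, 246]
174 [166, 165, 165, 165, 167, 166, 166, 165, 167, 164, 147, 128, 129, 129, 134, 158, 167, 165, 165, 165, 164, 165, 165, 164]
178 [165, 166, 166, 166, 166, 167, 156, 130, 154, 169, 146, 131, 128, 128, 140, 169, 167, 165, 166, 166, 166, 166, 166, 166]
right [0.644 0.765 0.009]
```

```bash
python3 -m creep '[[[0.15,-0.1,-1,0,0,0,-1],[0,0,-1.2,0,0,0,-1],[0,0,-1,0,0,0,-1],[0,0,-0.4,0,0,0,-1],[0,0,0,0,0,0,-1]]]'; python3 -c "
from h import *
st()"; python3 caps.py | grep -E "now|top"
```

```text
time_s: 9.88
ee_pos: [0.5287, 0.2213, 0.2662]
ee_rot: [0.488, 0.509, -0.49, 0.513]
force: [-0.4, 0.3, -1.8]
opening: 0.0233
t 9.88 p [0.5287 0.2213 0.2662] x [ 0.0016 -0.0057 -1.    ] yaw -87.45 F [-0.4  0.3 -1.8] T [ 0.   -0.01 -0.01] op 0.0233 j6 1.78
top rest [ 471.05 -187.8    60.82] [-0.  -0.1 -0.   0.1  0.1  0.1 -0.4  0.3 -0.  -0.4  0.4  0.1  0.  -0.2
top now [525.74 221.24] [-0.1  0.1  0.   0.2  0.2  0.2  0.5 -0.3  0.1]
scene now [524.54 225.07] [ 0.8  0.3 -6.2 -0.3 -3.3 -0.6  0.3  0.4 -0.3  0.5]
```

```bash
python3 -m creep '[[[0.08,0.05,-0.2,0,0,0,-1],[0,0,-0.4,0,0,0,-1],[0,0,-0.4,0,0,0,-1],[0,0,-0.3,0,0,0,-1],[0,0,0,0,0,0,-1]]]'; python3 -c "
from h import *
st()"
```

```text
time_s: 10.6
ee_pos: [0.5305, 0.2221, 0.2541]
ee_rot: [0.489, 0.509, -0.489, 0.513]
force: [-0.2, 0.4, -3.2]
opening: 0.0233
t 10.6 p [0.5305 0.2221 0.2541] x [ 0.0049 -0.0048 -1.    ] yaw -87.45 F [-0.2  0.4 -3.2] T [ 0.02 -0.01 -0.03] op 0.0233 j6 1.78
```

```bash
python3 -m creep '[[[0,0,-0.3,0,0,0,-1],[0,0,-0.3,0,0,0,-1],[0,0,-0.3,0,0,0,-1],[0,0,-0.3,0,0,0,-1],[0,0,0,0,0,0,-1]]]'; python3 -c "
from h import *
st()"
```

```text
time_s: 11.22
ee_pos: [0.5305, 0.2221, 0.2412]
ee_rot: [0.489, 0.509, -0.489, 0.513]
force: [0.0, 0.7, -2.2]
opening: 0.0234
t 11.22 p [0.5305 0.2221 0.2412] x [ 0.0048 -0.0049 -1.    ] yaw -87.45 F [ 0.   0.7 -2.2] T [ 0.07  0.04 -0.01] op 0.0234 j6 1.78
```

```bash
python3 caps.py | grep -E "now"
python3 - <<'E'
from h import *
c=arm.read_camera("scene"); cv2.imwrite("pics/s3.png",cv2.resize(c["color"][70:220,250:400,::-1],(600,600),interpolation=cv2.INTER_CUBIC))
E
```

```text
top now [527.63 221.96] [ 0.   0.2 -0.4  0.1  0.2  0.1 -0.  -0.2 -0. ]
scene now [527.62 226.56] [-0.4  0.5 -4.6 -0.2  0.4 -1.1  0.2 -1.2  0.6]
```

View pics/s3.png

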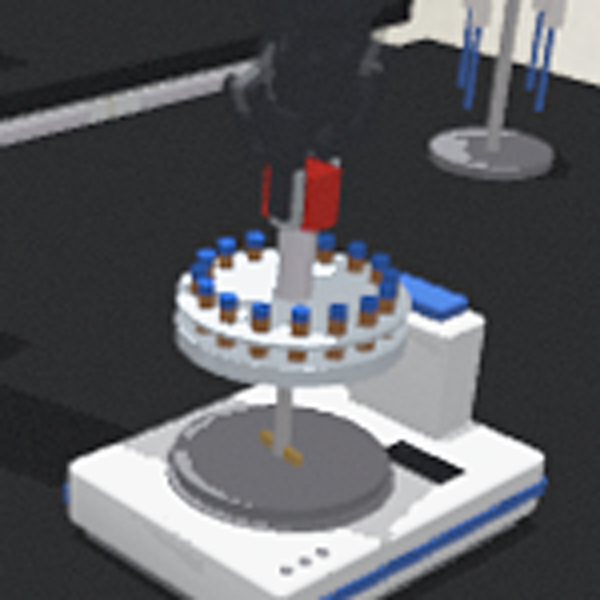

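The scene crop shows the spindle running up into the hub, with the bar clear below. Descending further.

```bash
python3 -m creep '[[[0,0,-0.5,0,0,0,-1],[0,0,-0.5,0,0,0,-1],[0,0,-0.5,0,0,0,-1],[0,0,-0.5,0,0,0,-1],[0,0,0,0,0,0,-1]]]'; python3 -c "
from h import *
st()"
```

```text
time_s: 12.0
ee_pos: [0.5305, 0.222, 0.2201]
ee_rot: [0.489, 0.509, -0.489, 0.513]
force: [0.7, -0.3, -2.6]
opening: 0.0231
t 12.0 p [0.5305 0.222  0.2201] x [ 0.0051 -0.0049 -1.    ] yaw -87.45 F [ 0.7 -0.3 -2.6] T [ 0.    0.05 -0.01] op 0.0231 j6 1.78
```

```bash
python3 -m creep '[[[0,0,-0.5,0,0,0,-1],[0,0,-0.5,0,0,0,-1],[0,0,-0.5,0,0,0,-1],[0,0,-0.4,0,0,0,-1],[0,0,0,0,0,0,-1]]]'; python3 -c "
from h import *
st()"
```

```text
time_s: 12.62
ee_pos: [0.5306, 0.2221, 0.1997]
ee_rot: [0.489, 0.508, -0.489, 0.514]
force: [0.1, 0.7, -3.1]
opening: 0.0232
t 12.62 p [0.5306 0.2221 0.1997] x [ 0.0053 -0.0048 -1.    ] yaw -87.45 F [ 0.1  0.7 -3.1] T [ 0.01 -0.04 -0.01] op 0.0232 j6 1.78
```

```bash
python3 -m creep '[[[0,0,-0.3,0,0,0,-1],[0,0,-0.3,0,0,0,-1],[0,0,-0.2,0,0,0,-1],[0,0,0,0,0,0,-1]]]'; python3 -c "
from h import *
st()"
```

```text
time_s: 13.12
ee_pos: [0.5308, 0.2221, 0.1915]
ee_rot: [0.489, 0.508, -0.488, 0.514]
force: [-0.5, -0.2, -3.0]
opening: 0.0232
t 13.12 p [0.5308 0.2221 0.1915] x [ 0.0059 -0.0047 -1.    ] yaw -87.45 F [-0.5 -0.2 -3. ] T [-0.02 -0.   -0.  ] op 0.0232 j6 1.78
```

```bash
python3 -m creep '[[[0,0,-0.3,0,0,0,-1],[0,0,-0.2,0,0,0,-1],[0,0,-0.2,0,0,0,-1],[0,0,0,0,0,0,-1]]]'; python3 -c "
from h import *
st()"
```

```text
time_s: 13.62
ee_pos: [0.5308, 0.2221, 0.1841]
ee_rot: [0.489, 0.508, -0.488, 0.514]
force: [1.2, -0.5, -3.1]
opening: 0.023
t 13.62 p [0.5308 0.2221 0.1841] x [ 0.0059 -0.0047 -1.    ] yaw -87.45 F [ 1.2 -0.5 -3.1] T [-0.01  0.02  0.05] op 0.023 j6 1.78
```

```bash
python3 -m creep '[[[0,0,-0.2,0,0,0,-1],[0,0,-0.2,0,0,0,-1],[0,0,-0.2,0,0,0,-1],[0,0,0,0,0,0,-1]]]'; python3 -c "
from h import *
st()"
```

```text
time_s: 14.12
ee_pos: [0.5308, 0.2221, 0.1777]
ee_rot: [0.489, 0.508, -0.488, 0.514]
force: [0.1, 0.2, -3.3]
opening: 0.0232
t 14.12 p [0.5308 0.2221 0.1777] x [ 0.006  -0.0047 -1.    ] yaw -87.45 F [ 0.1  0.2 -3.3] T [-0.05 -0.01 -0.04] op 0.0232 j6 1.78
```

```bash
python3 -m creep '[[[0,0,-0.3,0,0,0,-1],[0,0,-0.3,0,0,0,-1],[0,0,-0.3,0,0,0,-1],[0,0,-0.2,0,0,0,-1],[0,0,0,0,0,0,-1]]]'; python3 -c "
from h import *
st()"
```

```text
time_s: 14.75
ee_pos: [0.5308, 0.2221, 0.1658]
ee_rot: [0.489, 0.508, -0.488, 0.514]
force: [-0.3, 0.1, -3.3]
opening: 0.0233
t 14.75 p [0.5308 0.2221 0.1658] x [ 0.006  -0.0046 -1.    ] yaw -87.45 F [-0.3  0.1 -3.3] T [0.05 0.   0.01] op 0.0233 j6 1.78
```

```bash
python3 -m creep '[[[0,0,-0.1,0,0,0,-1],[0,0,-0.1,0,0,0,-1],[0,0,0,0,0,0,-1]]]'; python3 -c "
from h import *
st()"
```

```text
time_s: 15.12
ee_pos: [0.5309, 0.2221, 0.1639]
ee_rot: [0.489, 0.508, -0.488, 0.514]
force: [-0.3, -0.3, -2.5]
opening: 0.0233
t 15.12 p [0.5309 0.2221 0.1639] x [ 0.0061 -0.0047 -1.    ] yaw -87.45 F [-0.3 -0.3 -2.5] T [0.   0.08 0.02] op 0.0233 j6 1.78
```

```bash
python3 -m creep '[[[0,0,-0.1,0,0,0,-1],[0,0,0,0,0,0,-1]]]'; python3 -c "
from h import *
st()"
```

```text
time_s: 15.38
ee_pos: [0.5309, 0.2221, 0.1628]
ee_rot: [0.489, 0.508, -0.488, 0.514]
force: [-0.1, -0.1, -3.0]
opening: 0.0232
t 15.38 p [0.5309 0.2221 0.1628] x [ 0.0061 -0.0047 -1.    ] yaw -87.45 F [-0.1 -0.1 -3. ] T [ 0.03  0.12 -0.02] op 0.0232 j6 1.78
```

```bash
python3 -m creep '[[[0,0,-0.07,0,0,0,-1],[0,0,0,0,0,0,-1]]]'; python3 -c "
from h import *
st()"
```

```text
time_s: 15.62
ee_pos: [0.5309, 0.2221, 0.1623]
ee_rot: [0.489, 0.508, -0.488, 0.514]
force: [-0.8, 0.2, -3.0]
opening: 0.0237
t 15.62 p [0.5309 0.2221 0.1623] x [ 0.0062 -0.0047 -1.    ] yaw -87.45 F [-0.8  0.2 -3. ] T [-0.06  0.14 -0.01] op 0.0237 j6 1.78
```

```bash
python3 -m creep '[[[0,0,-0.07,0,0,0,-1],[0,0,0,0,0,0,-1]]]'; python3 -c "
from h import *
st()"
```

```text
time_s: 15.88
ee_pos: [0.5309, 0.2221, 0.1623]
ee_rot: [0.489, 0.508, -0.488, 0.514]
force: [-0.8, -1.1, -1.0]
opening: 0.0228
t 15.88 p [0.5309 0.2221 0.1623] x [ 0.0064 -0.0047 -1.    ] yaw -87.44 F [-0.8 -1.1 -1. ] T [-0.11  0.28 -0.03] op 0.0228 j6 1.78
```

```bash
python3 -m creep '[[[0,0,-0.05,0,0,0,-1],[0,0,0,0,0,0,-1]]]'; python3 -c "
from h import *
st()"
```

```text
time_s: 16.12
ee_pos: [0.531, 0.2221, 0.1623]
ee_rot: [0.489, 0.508, -0.488, 0.514]
force: [-2.1, -1.6, -0.7]
opening: 0.0231
t 16.12 p [0.531  0.2221 0.1623] x [ 0.0066 -0.0047 -1.    ] yaw -87.44 F [-2.1 -1.6 -0.7] T [-0.09  0.37 -0.02] op 0.0231 j6 1.78
```

Contact: z stopped at 0.1623, as expected for the hub resting on the bar. Now turn by feel with light down pressure.

```bash
python3 -m creep '[[[0,0,-0.1,0,0,-1.5,-1],[0,0,-0.1,0,0,-1.5,-1],[0,0,0,0,0,0,-1]]]'; python3 -c "
from h import *
st()"
```

```text
time_s: 16.5
ee_pos: [0.5311, 0.2218, 0.1622]
ee_rot: [0.503, 0.494, -0.503, 0.5]
force: [-2.2, -0.4, -1.5]
opening: 0.0236
t 16.5 p [0.5311 0.2218 0.1622] x [ 0.0066 -0.0058 -1.    ] yaw -90.63 F [-2.2 -0.4 -1.5] T [-0.11  0.41 -0.  ] op 0.0236 j6 1.83
```

```bash
python3 -m creep '[[[0,0,-0.1,0,0,-1.5,-1],[0,0,-0.1,0,0,-1.5,-1],[0,0,0,0,0,0,-1]]]'; python3 -c "
from h import *
st()"
```

```text
time_s: 16.88
ee_pos: [0.531, 0.2217, 0.1602]
ee_rot: [0.517, 0.48, -0.516, 0.486]
force: [-1.7, -0.1, -0.7]
opening: 0.0234
t 16.88 p [0.531  0.2217 0.1602] x [ 0.0062 -0.0066 -1.    ] yaw -93.85 F [-1.7 -0.1 -0.7] T [-0.18  0.32 -0.07] op 0.0234 j6 1.89
```

It's dropping in. Centre a bit more, then lower.

```bash
python3 -m creep '[[[0,0,-0.1,0,0,-1.5,-1],[0,0,-0.1,0,0,-1,-1],[0,0,0,0,0,0,-1]]]'; python3 -c "
from h import *
st()"
```

```text
time_s: 17.25
ee_pos: [0.5308, 0.2218, 0.1562]
ee_rot: [-0.528, -0.468, 0.528, -0.474]
force: [0.2, -1.2, -3.2]
opening: 0.023
t 17.25 p [0.5308 0.2218 0.1562] x [ 0.0052 -0.0065 -1.    ] yaw -96.53 F [ 0.2 -1.2 -3.2] T [-0.03  0.09  0.03] op 0.023 j6 1.94
```

```bash
python3 -m creep '[[[0,0,-0.15,0,0,0,-1],[0,0,-0.1,0,0,0,-1],[0,0,0,0,0,0,-1]]]'; python3 -c "
from h import *
st()"
```

```text
time_s: 17.62
ee_pos: [0.531, 0.2217, 0.155]
ee_rot: [-0.528, -0.468, 0.528, -0.474]
force: [-2.0, 0.2, -1.4]
opening: 0.0228
t 17.62 p [0.531  0.2217 0.155 ] x [ 0.0054 -0.0064 -1.    ] yaw -96.53 F [-2.   0.2 -1.4] T [-0.05  0.32 -0.  ] op 0.0228 j6 1.94
```

```bash
python3 -m creep '[[[0,0,-0.1,0,0,0,-1],[0,0,-0.1,0,0,0,-1],[0,0,0,0,0,0,-1]]]'
python3 - <<'E'
from h import *
st(); c=arm.read_camera("scene"); cv2.imwrite("pics/s4.png",cv2.resize(c["color"][90:230,250:400,::-1],(640,600),interpolation=cv2.INTER_CUBIC))
E
```

```text
time_s: 18.0
ee_pos: [0.531, 0.2217, 0.155]
ee_rot: [0.528, 0.468, -0.528, 0.474]
force: [-1.6, -0.5, -0.4]
opening: 0.0235
t 18.0 p [0.531  0.2217 0.155 ] x [ 0.0057 -0.0064 -1.    ] yaw -96.52 F [-1.6 -0.5 -0.4] T [-0.05  0.47  0.04] op 0.0235 j6 1.94
```

View pics/s4.png

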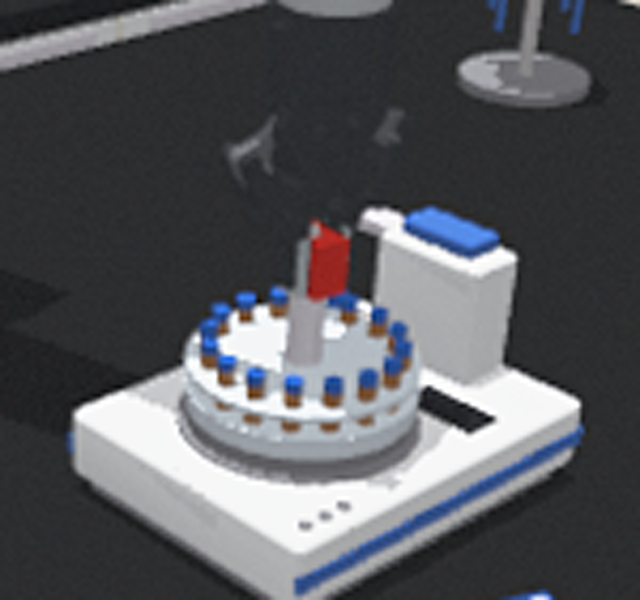

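Seated on the turntable by height (7.3 of 7.5 mm below the bar contact). Relieve the small residual side load, then release.

```bash
python3 -m creep '[[[-0.04,0,0,0,0.15,0,-1],[0,0,0,0,0,0,-1]]]'; python3 -c "
from h import *
st()"
```

```text
time_s: 18.3
ee_pos: [0.531, 0.2218, 0.155]
ee_rot: [-0.527, -0.468, 0.528, -0.473]
force: [-2.8, -2.3, 1.8]
opening: 0.0236
t 18.3 p [0.531  0.2218 0.155 ] x [ 0.004  -0.0063 -1.    ] yaw -96.53 F [-2.8 -2.3  1.8] T [-0.08  0.53 -0.05] op 0.0236 j6 1.94
```

```bash
python3 -m creep '[[[0,0,-0.05,0,0,0,-1],[0,0,0,0,0,0,-0.4],[0,0,0,0,0,0,-0.2],[0,0,0,0,0,0,0.2],[0,0,0,0,0,0,0.4],[0,0,0,0,0,0,0.4]]]'; python3 -c "
from h import *
st()"
```

```text
time_s: 19.05
ee_pos: [0.5331, 0.2225, 0.1549]
ee_rot: [0.529, 0.467, -0.526, 0.474]
force: [1.2, 0.4, 0.1]
opening: 0.0598
t 19.05 p [0.5331 0.2225 0.1549] x [ 0.0088 -0.0048 -0.9999] yaw -96.52 F [1.2 0.4 0.1] T [-0.05  0.    0.01] op 0.0598 j6 1.94
```

```bash
python3 -m creep '[[[-0.1,0,0.5,0,0.2,0,0.6],[0,0,2,0,0,0,0.6],[0,0,3,0,0,0,0.6],[0,0,3,0,0,0,0.6],[0,0,3,0,0,0,0.6],[-2,-5,2,0,0,0,0.6],[-2,-5,1,0,0,0,0.6],[-1,-5,0,0,0,0,0.6],[0,-5,0,0,0,0,0.6],[0,0,0,0,0,0,0.6]]]'
python3 - <<'E'
from h import *
from caps import caps
st()
for n in("top","scene"):
    c=arm.read_camera(n); save(c,n+"5"); 
    if n=="top": x0,r=caps(c,c["color"],np.array([527,222.]),.121); print(x0,r)
    for w in ("carousel_mid",):
        m=arm.trace(w,n)[0]["pixels"]; P=np.array([world(c,u,v) for v,u in zip(*np.nonzero(m))]); d=np.hypot(P[:,0]-.527,P[:,1]-.222)
        q=P[(d<.05)&(d>.02)&(abs(P[:,2]-.105)<.012)]; A=np.c_[q[:,:2]-[.527,.222],np.ones(len(q))]; k=np.linalg.lstsq(A,q[:,2],rcond=None)[0]; print(n,"tray plane slope",k[:2].round(4),"z",k[2].round(4),len(q))
a=cv2.imread("pics/scene5.png")[100:220,250:390]; b=cv2.imread("pics/top5.png")[210:320,110:230]
cv2.imwrite("pics/m5.png",np.hstack([cv2.resize(a,(400,400)),cv2.resize(b,(400,400))]))
# rest-state tray height for comparison
E
```

```text
time_s: 20.3
ee_pos: [0.48, 0.0174, 0.3087]
ee_rot: [0.529, 0.467, -0.526, 0.476]
force: [0.5, 0.9, 0.1]
opening: 0.0685
t 20.3 p [0.48   0.0174 0.3087] x [ 0.0118 -0.0068 -0.9999] yaw -96.37 F [0.5 0.9 0.1] T [0.   0.02 0.04] op 0.0685 j6 1.54
[528.18 221.73  60.8 ] [-0.2 -0.2 -0.   0.2  0.2 -0.1 -0.   0.2 -0.   0.2  0.3 -0.2 -0.3 -0.
  0.  -0.1]
top tray plane slope [ 0.004  -0.0002] z 0.1043 1351
scene tray plane slope [-0.0009 -0.0022] z 0.1047 306
```

View pics/m5.png

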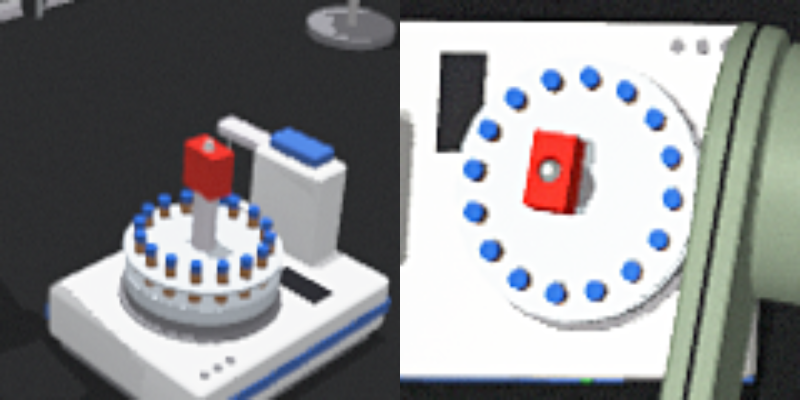

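The carousel is flat (tray slope under 0.004, tray height about 0.104 m, which puts the underside at 75 mm). The spindle tip stands slightly proud of the handle, and the gripper is clear.

```bash
python3 -c "
from station import arm
print(arm.close_job())"
```

```text
the job is handed in; nothing more can be done
None
```

The carousel is on the spindle, keyed over the drive bar, home flat on the turntable and released. I handed the job in at about 20 s of robot time; no verdict is reported.

- **Carry and insertion:** I gripped it by the handle and lowered it over the spindle in small steps. The readings after each short move showed no sign of binding. In transit the tool tilted by about 2° for a moment, and I levelled it before going over the spindle.
- **Keying:** The hub came to rest on the bar at tool height 0.1623 m. I turned it about 9° under light pressure, a few newtons by the readings, until the notches dropped over the bar. It came to rest 7.3 mm lower; the bar is 7.5 mm high. I had read the bar's angle roughly from the top picture, so I knew which way to turn.
- **Side load before release:** A small side load and moment (about 3 N and 0.5 N m) remained just before letting go. My attempt to relieve it did not reduce it, and it vanished when the fingers opened.
- **Final checks:**
  - The tray is level within about 0.2° of slope.
  - Its height puts the underside at about 75 mm.
  - The spindle tip shows proud of the handle.
  - The gripper stands well clear.
- **Disagreement:** The cameras differed by 2–4 mm on absolute position, so I lined up by comparing carousel and spindle within one camera.
- **Bystanders:** My path stayed clear of the bottles and the vial box, but I did not measure them again afterwards.

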